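# File a recipe card in the lever arch file

## Task

File the blue recipe card in the lever arch file: lift the red-ended lever so that the rings spring open, thread the card flat over both posts onto the cards already there gently, then press the lever down firmly onto its stop (with about 15 N, never over 30) so that the rings stay closed. Leave the yellow card, the marker, the biscuit tub and the pastry ring where they are.

Things in the scene. Friction and masses are not known exactly. Their poses are not given: they have to be found in the camera images.
- file: dark blue lever arch file lying open, fixed to the bench. Origin on its underside midway between the two steel posts; x from the filed cards to the arches and spine, y along the posts towards the lever. Covers 3 mm thick, x -165..302 mm, y -100..155. Filed cards: a flat stack, top 15 mm up, x -125..15, y -58..58
- file_posts (a point): midway between the posts, on top of the filed stack (15 mm above the file's underside); axes as the file's. A filed card's blue_card_holes comes here. Posts at y -40 and +40: 7 mm in diameter up to 22 mm above this point, then tapering to 2.4 mm at the tips, 32 mm above it
- arch_rod (a point): middle of the rod (along y, 12 mm up, 40 mm beyond the posts in file x) about which the two 5 mm wire arches turn with the lever. Closed, they end just above the post tips, highest point 54 mm above the file's underside; open, they are tipped back by 0.86 rad towards +x, clear of the posts
- lever (a joint): lever angle, rad: 0 = down, home on its hard stop, rings closed; 0.95 = up, rings open. Lifted past about 0.12 it flies up by itself, in 0.3 s. Pressing it down along its arc takes up to 12 N at the red end (near 0.6 rad; little near home). Below 0.1 it stays where it is left, not going home by itself
- lever_hinge (a point): lever hinge, file x 30, y 58, 30 mm up, axis along file x; the lever points to +y. Red end: 54 to 78 mm from the hinge, 14 mm wide (file x), 10 mm thick, free on both sides. Each lever's arm is bent up differently, by 0 to 0.2 rad at a point 20 mm from the hinge: home, the red end's top is 35 to 44 mm above the file's underside, which is not measured
- lever_flex (a joint): how far the lever's springy arm is bent down by a push on its red end, rad: 0 when free, about 0.008 per 10 N at the middle of the red end. Home and bent by 0.007 (10 N) the lever is firmly seated; over 0.03 (over 30 N) it is overloaded
- blue_card: blue rigid plastic card, 140 x 115 x 5 mm, 0.1 kg, lying flat on the bench. Origin at the centre of its underside, x towards the edge with the two holes, z up. Holes 11 mm wide through the card at x 55, y -40 and +40. An upright grip tab stands on it at x -10, y 0: 26 mm long (x), 10 mm thick (y), its top 33 mm above the card's underside. It is filed with its x along the file's x
- blue_card_holes (a point): point midway between the blue card's two holes, on its underside (x 55 of the card); axes as the card's
- yellow_card: the same card in yellow, not to be touched; origin as for the blue card. The two cards may lie in either place
- marker: black marker pen, 12 mm thick, 127 mm long, lying on the file's front cover; origin under its middle
- tub: clear open box of biscuits, 160 x 110 x 65 mm; origin under its centre
- cutter: steel pastry ring, 70 mm wide, 35 mm high; origin under its centre

How it is judged:
On the way, in this order (a step that is already met when the one before it is completed fails the run):
1. the lever is up and the rings are open (value of joint lever above 0.85 rad), for 0.2 s.
2. the blue card lies flat on the stack with both posts through its holes, let go (horizontal distance between blue_card_holes and file_posts below 0.006 m and z of blue_card_holes in the frame of file_posts below 0.004 m and angle between the x axis of blue_card and the x axis of file, either way round below 0.12 rad and angle between blue_card's own z axis and vertical below 0.05 rad and contact force between the fingers and blue_card below 0.1 N), for 0.2 s.
3. the lever is down (below 0.03 rad) and pressed firmly onto its stop, with 10 N or so at its red end (value of joint lever below 0.03 rad and value of joint lever_flex above 0.007 rad), for 0.05 s.
At the end, for the whole second after the job is handed in: The lever is down (below 0.03 rad, 2 mm at its red end), the blue card lies at rest, flat (within 0.05 rad and 4 mm of the stack's top) on the filed stack with both posts through its holes (hole midpoint within 6 mm of the posts' midpoint, aligned within 0.12 rad), and nothing is touched (value of joint lever below 0.03 rad and horizontal distance between blue_card_holes and file_posts below 0.006 m and z of blue_card_holes in the frame of file_posts below 0.004 m and angle between the x axis of blue_card and the x axis of file, either way round below 0.12 rad and angle between blue_card's own z axis and vertical below 0.05 rad and linear speed of blue_card below 0.02 m/s).
It fails at once if the lever's arm is bent down by more than 0.03 rad (over 30 N at its red end) (value of joint lever_flex above 0.03 rad).
It fails at once if the blue card is knocked or forced against the file with more than 60 N (contact force between blue_card and file above 60 N).
It fails at once if the yellow card, the marker, the tub or the cutter is moved by more than 25 mm (distance of any of yellow_card, marker, tub, cutter from where it was at the start of the episode above 0.025 m).
It also fails if it takes over 72 s, if anything falls off the work surface, if the arm or the gripper's body presses on something with over 40 N, if the wrist force passes 120 N, or if a joint passes its speed limit or range.

## Robot

A 6-joint arm with a two-finger parallel gripper is mounted at the origin on the work surface. World frame = base frame: x ahead of the robot, y to its left, z up, the work surface at z = 0. Lengths are in m, angles in rad, forces in N, time in s.
With the tool pointing down it reaches from about 0.35 to 0.775 m from the base axis. Payload 7.3 kg.
Tool frame: the origin (TCP) lies at the very end of the fingers, on their centre line; the grasp point (between the pads) lies robot.pinch_z behind it (robot.pinch_z is the distance from the TCP to the grasp point, in m); y points along the fingers, z is the direction in which the jaws open and shut, and the axes are right-handed (so a half turn about y gives the same grasp; the last joint's range is limited). The gripper opens to 92 mm and grips with 3 to 60 N. Pads are 19 mm wide; open, the fingers measure 130 mm over their backs; the gripper's body (75 mm by 190 mm) begins 47 mm behind the grasp point.
Start: joints at [1.105, 0.342, 1.524, -0, 1.275, -0.146], TCP at [0.165, 0.498, 0.227] pointing down, gripper open.
Joint ranges: [-2.53, 2.53], [-0.77, 2.02], [0.04, 2.7], [-1, 4.14], [0.28, 2.66], [-3.11, 3.11]. Speed limits (rad/s): [2.57, 2.57, 3.14, 3.14, 3.14, 3.14].

## Interface

Orientations are given as [roll, pitch, yaw] about the fixed x, y, z axes, in that order (R = Rz(yaw) Ry(pitch) Rx(roll)).
In Python, from cell import status, viewer, robot gives the robot as it stands. The module is installed in compiled form; this text tells all that it offers.
- The arm moves only by the shell command python3 -m pendant 'ROWS' [FORCE]. ROWS is JSON, a list that holds one entry, the list of rows, each a list of 7 numbers: the shift along the tool's x, y, z in cm, then the turn, a rotation vector about the tool's x, y, z in rad, then the finger opening in cm, from 0 to 9.18. A call has 1 to 20 rows; each row is the pose to reach, as a shift and turn from the pose commanded when the call began, along the tool's axes at that moment; what a row does not reach only later rows make up. A row lasts 1/10 s, in which the tool goes at most 50 mm and 8.59 degrees, less where a joint would pass 70% of its speed; a pose out of reach is approached as far as the arm can. A call with a gripper value outside its range is refused whole. The fingers move at their own pace and stop on an object; FORCE is the grip in N (left out, the last holds). Time passes only in rows, so rows that repeat a pose let the fingers close. It gives the time, the measured TCP pose, the force and the opening at its end, in the units of the state.
- status.observe(): the state, without advancing time (a new reading comes with each control period).
- viewer.read_camera(name): name is "side" or "top" or "wrist"; returns a dict with "image" (400x640x3 uint8, red, green, blue), "range_z" (400x640 float32, m along the optical axis (not along the pixel's ray), 0 where there is no reading), "fx", "fy", "cx", "cy" (pixels), "camera_from_world" (4x4, takes a point from world to camera coordinates). Camera axes: x right, y up, looking along -z (the intrinsics and any distortion apply to the point x, -y, -z); pixel columns grow to the right and rows downward; lengths in m; the calibration is good to about 2 mm. A picture is of the moment at which its call begins.
- robot.hand_in(): hands the job in, once; it reports no verdict.
The state is a dict: "time": time; "qpos": joint angles; "qvel": joint speeds; "joint_efforts": joint torques, N m; "tool_pos": TCP position; "tool_rot": TCP orientation; "contact_force": force on the tool from outside, world axes, zero at the start; "torque": the same for the moment, N m; "opening": finger opening in m.
Only numpy, scipy, OpenCV 4.12 (cv2) and the standard library are available. Lean on these libraries where they do the work, as an engineer would, in place of code of your own. Each camera call takes 0.05 s, during which the arm holds its last target. There are 200 camera calls.

## Working session

There is one attempt and no reset: what is moved stays moved. The work goes in short steps, Python scripts to look and compute and a shell command to move; the robot and the scene stay as the last step left them, time stands still between calls to the robot, and variables do not carry over. Pictures are saved under pics/ and viewed, about 8 in all and at most 12, crops included, and the job is handed in when it is done.

```bash
mkdir -p pics; ls; cat > h.py <<'E'
import numpy as np, cv2
from cell import status, viewer, robot
def cam(n,save=None):
    c=viewer.read_camera(n)
    np.savez(f'{n}.npz',**{k:np.asarray(v) for k,v in c.items()})
    if save: cv2.imwrite('pics/'+save,cv2.cvtColor(c['image'],cv2.COLOR_RGB2BGR))
    return c
def load(n):
    d=np.load(f'{n}.npz'); return {k:d[k] for k in d}
def plane(c,uv,z):
    uv=np.atleast_2d(np.asarray(uv,float)); T=np.linalg.inv(c['camera_from_world'])
    d=np.c_[(uv[:,0]-c['cx'])/c['fx'],-(uv[:,1]-c['cy'])/c['fy'],-np.ones(len(uv))]@T[:3,:3].T
    o=T[:3,3]; return o+d*((z-o[2])/d[:,2])[:,None]
def pts(c):
    v,u=np.mgrid[0:400,0:640]; r=c['range_z']; T=np.linalg.inv(c['camera_from_world'])
    p=np.stack([(u-c['cx'])/c['fx']*r,-(v-c['cy'])/c['fy']*r,-r],-1)
    return p@T[:3,:3].T+T[:3,3]
def proj(c,P):
    P=np.atleast_2d(P);q=P@c['camera_from_world'][:3,:3].T+c['camera_from_world'][:3,3]
    return np.c_[c['cx']-c['fx']*q[:,0]/q[:,2],c['cy']+c['fy']*q[:,1]/q[:,2]]
E
python3 - <<'E'
from h import *
for n in('top','side','wrist'):
    c=cam(n,n+'0.png'); print(n,c['fx'],c['camera_from_world'].round(3).tolist())
s=status.observe(); print(s, robot.pinch_z)
a=[cv2.imread(f'pics/{n}0.png') for n in('top','side')]
E
```

```text
pics
top 501.47986321732765 [[0.024, -1.0, 0.006, -0.144], [0.988, 0.024, 0.15, -0.617], [-0.15, 0.003, 0.989, -0.965], [0.0, 0.0, 0.0, 1.0]]
side 398.94974657225515 [[-0.995, -0.104, -0.01, 0.588], [0.063, -0.676, 0.734, -0.172], [-0.083, 0.73, 0.679, -0.943], [0.0, 0.0, 0.0, 1.0]]
wrist 281.96045293870765 [[0.316, 0.949, -0.001, -0.524], [-0.903, 0.3, -0.307, 0.036], [-0.291, 0.098, 0.952, -0.392], [0.0, 0.0, 0.0, 1.0]]
{'time': 0.15, 'qpos': array([ 1.10497013e+00,  3.42596756e-01,  1.52479616e+00, -1.95532043e-05,
        1.27538846e+00, -1.46029110e-01]), 'qvel': array([-0.00024741, -0.00218535, -0.00250358, -0.001205  , -0.00179019,
       -0.00054004]), 'joint_efforts': array([ 1.27578296e-03, -4.31466794e+01, -2.44355249e+01,  7.17679434e-02,
        5.37526072e-02, -5.31933529e-05]), 'tool_pos': array([0.16490823, 0.49810954, 0.22618742]), 'tool_rot': array([-1.57197512e+00,  1.54471625e-04, -3.19791478e-01]), 'contact_force': array([-0.84292224,  0.38926758,  0.76955322]), 'torque': array([-0.00113539, -0.03253628,  0.0893106 ]), 'opening': 0.09179363104062593} 0.0188
```

View pics/top0.png

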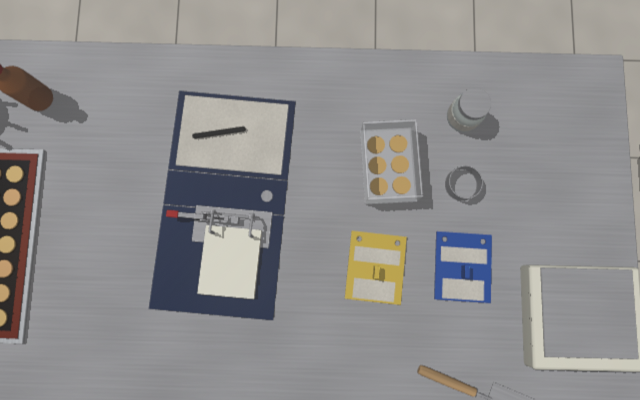

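View pics/side0.png

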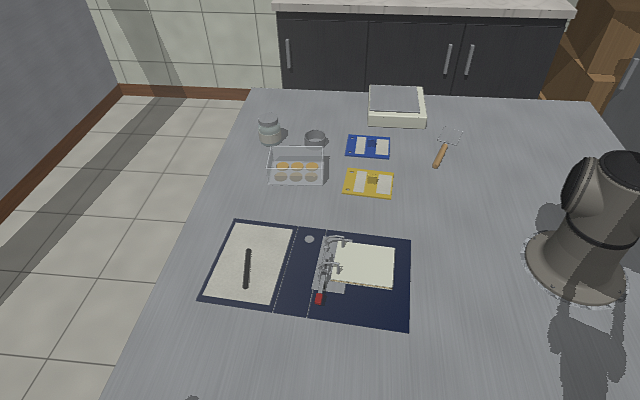

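The top view shows the file, with its red lever end at (172,213) and its arches at (215-262,222). The blue card is at (463,267), its holes edge up at (445,240) and (482,241). The yellow card is at (376,268), the marker at (219,132), the tub at (390,160) and the ring at (465,184). The side view agrees.

```bash
python3 - <<'E'
from h import *
c=load('top'); s=load('side')
def mask(c,f):
    hsv=cv2.cvtColor(c['image'],cv2.COLOR_RGB2HSV).astype(int); return f(hsv[...,0],hsv[...,1],hsv[...,2]).astype(np.uint8)
def big(m):
    cs,_=cv2.findContours(m,cv2.RETR_EXTERNAL,cv2.CHAIN_APPROX_NONE); return max(cs,key=cv2.contourArea)[:,0]
def rect(c,m,z,nm):
    P=plane(c,big(m),z)[:,:2].astype(np.float32)*1000
    r=cv2.minAreaRect(P); print(nm,r)
    return r
for n,C in(('top',c),('side',s)):
    rect(C,mask(C,lambda h,S,v:(h>108)&(h<118)&(S>150)&(v>120)),.005,n+' blue')
    rect(C,mask(C,lambda h,S,v:(h>20)&(h<30)&(S>150)&(v>120)),.005,n+' yellow')
    m=mask(C,lambda h,S,v:(h>100)&(h<125)&(S>80)&(v<100)); m=cv2.morphologyEx(m,cv2.MORPH_CLOSE,np.ones((5,5)))
    rect(C,m,.003,n+' file')
    m=mask(C,lambda h,S,v:((h<6)|(h>174))&(S>150)&(v>80)); 
    if n=='top': m[:, :150]=0
    b=big(m); P=pts(C)[m>0]; ii=C['range_z'][m>0]>0
    print(n,'red',b.min(0),b.max(0),m.sum(), np.percentile(P[ii],[5,25,50,75,95],axis=0).round(4).tolist())
P=pts(c); 
print('tab depth', P[255:285,455:475,2].max())
i=cv2.resize(cv2.cvtColor(c['image'][195:235,150:290],cv2.COLOR_RGB2BGR),None,fx=5,fy=5,interpolation=cv2.INTER_CUBIC)
j=cv2.resize(cv2.cvtColor(c['image'][225:310,425:505],cv2.COLOR_RGB2BGR),None,fx=4,fy=4,interpolation=cv2.INTER_CUBIC)
k=cv2.resize(cv2.cvtColor(s['image'][225:315,290:405],cv2.COLOR_RGB2BGR),None,fx=3,fy=3,interpolation=cv2.INTER_CUBIC)
o=np.zeros((560,700,3),np.uint8);o[:200]=i;o[210:550,:320]=j;o[210:480,330:675]=k;cv2.imwrite('pics/crop1.png',o)
E
```

```text
top blue ((493.9916687011719, -432.9716491699219), (112.591552734375, 135.73756408691406), 87.81771087646484)
top yellow ((417.4367980957031, -300.8046569824219), (2.0030524730682373, 0.0), 179.95286560058594)
top file ((544.5291748046875, 71.50048828125), (251.3359832763672, 316.34246826171875), 86.09247589111328)
top red [167 211] [176 216] 54 [[0.5804, 0.1567, 0.0347], [0.5825, 0.161, 0.0359], [0.5858, 0.1653, 0.0369], [0.5882, 0.1709, 0.0382], [0.5904, 0.1743, 0.0398]]
side blue ((495.4093933105469, -434.24517822265625), (114.71189880371094, 134.6652069091797), 87.51836395263672)
side yellow ((489.2460021972656, -252.6776885986328), (112.82177734375, 136.34214782714844), 84.8162841796875)
side file ((515.24658203125, 73.82728576660156), (254.40023803710938, 257.03704833984375), 86.05500793457031)
side red [315 293] [321 303] 55 [[0.5821, 0.157, 0.0349], [0.5842, 0.1614, 0.0358], [0.5875, 0.1669, 0.0364], [0.5907, 0.1723, 0.0371], [0.5928, 0.1768, 0.0381]]
tab depth 0.03801013223260541
```

View pics/crop1.png

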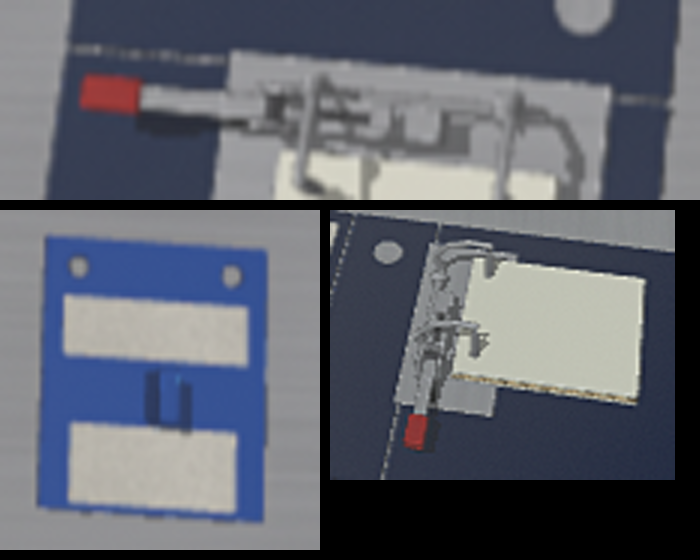

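The crops show the lever down with its red end at crop (110,92), and the blue card's holes edge facing +x. Next I'll refine the file pose from the white stack, the full outline and the red end.

```bash
python3 - <<'E'
from h import *
for n in('top','side'):
    C=load(n); hsv=cv2.cvtColor(C['image'],cv2.COLOR_RGB2HSV).astype(int); h,S,v=hsv[...,0],hsv[...,1],hsv[...,2]
    m=((h>100)&(h<130)&(S>70)&(v<100)).astype(np.uint8)
    if n=='top': m[:, :140]=0;m[:,310:]=0;m[330:]=0
    else: m[:200]=0;m[335:]=0;m[:,:190]=0;m[:,430:]=0
    k,l,st,_=cv2.connectedComponentsWithStats(m)
    b=np.isin(l,[i for i in range(1,k) if st[i,4]>300])
    uv=np.argwhere(b)[:,::-1]
    r=cv2.minAreaRect((plane(C,uv,.003)[:,:2]*1000).astype(np.float32)); print(n,'file',r)
    bx=cv2.boxPoints(r)
    w=((S<60)&(v>175)).astype(np.uint8)
    k,l,st,ce=cv2.connectedComponentsWithStats(w)
    for i in range(1,k):
        if 1500<st[i,4]<20000:
            uv=np.argwhere(l==i)[:,::-1]; r=cv2.minAreaRect((plane(C,uv,.015)[:,:2]*1000).astype(np.float32)); print(' white',ce[i].round(),r)
    # card via hull of blue, hole pixels
    print(C['image'][262,460] if n=='top' else '')
E
```

```text
top file ((617.5655517578125, 66.59738159179688), (251.97702026367188, 463.1377868652344), 86.08560180664062)
 white [233. 135.] ((760.3839111328125, 55.38854217529297), (220.90501403808594, 149.6007843017578), 86.06647491455078)
 white [229. 263.] ((493.5522766113281, 48.19855880737305), (114.38442993164062, 139.24197387695312), 86.23573303222656)
 white [574. 335.] ((397.3330383300781, -676.9153442382812), (201.355712890625, 223.19070434570312), 0.005473376717418432)
[116 125 155]
side file ((529.83154296875, 72.78252410888672), (254.82797241210938, 286.6490173339844), 86.05660247802734)
 white [364. 264.] ((494.5030822753906, 47.48246765136719), (114.67298126220703, 139.0010223388672), 86.16236114501953)
```

```bash
cat >> h.py <<'E'
from scipy.spatial.transform import Rotation as Ro
FO=np.array([.5485,.0442]);FY=-.0675
def f2w(x,y): 
    c,s=np.cos(FY),np.sin(FY); return FO+np.array([c*x-s*y,s*x+c*y])
def w2f(p):
    d=np.asarray(p)[...,:2]-FO;c,s=np.cos(FY),np.sin(FY); return np.stack([c*d[...,0]+s*d[...,1],-s*d[...,0]+c*d[...,1]],-1)*1000
def go(x,y,z,yaw,o=None):
    if o is None: o=status.observe()
    R=Ro.from_euler('xyz',o['tool_rot']); T=Ro.from_euler('xyz',[-np.pi/2,0,yaw])
    print('pos',o['tool_pos'].round(4),'rot',o['tool_rot'].round(4),'F',o['contact_force'].round(1),'open',round(o['opening'],4))
    print('shift cm',(R.inv().apply(np.array([x,y,z])-o['tool_pos'])*100).round(2),'turn',(R.inv()*T).as_rotvec().round(4))
E
python3 - <<'E'
from h import *
print(f2w(.030,.124)); go(*f2w(.030,.124),.13,FY-np.pi/2)
E
```

```text
[0.58679533 0.16589416]
pos [0.1649 0.4981 0.2262] rot [-1.572e+00  2.000e-04 -3.198e-01] F [-0.8  0.4  0.8] open 0.0918
shift cm [ 50.5    9.63 -18.26] turn [1.1000e-03 1.3185e+00 6.0000e-04]
```

```bash
python3 -m pendant '[[[15,0,-5.5,0,0.45,0,6],[30,0,-11,0,0.9,0,6],[50.5,4,-18.26,0,1.3185,0,6],[50.5,9.6,-18.26,0,1.3185,0,6],[50.5,9.6,-18.26,0,1.3185,0,6],[50.5,9.6,-18.26,0,1.3185,0,6],[50.5,9.6,-18.26,0,1.3185,0,6],[50.5,9.6,-18.26,0,1.3185,0,6],[50.5,9.6,-18.26,0,1.3185,0,6],[50.5,9.6,-18.26,0,1.3185,0,6],[50.5,9.6,-18.26,0,1.3185,0,6],[50.5,9.6,-18.26,0,1.3185,0,6],[50.5,9.6,-18.26,0,1.3185,0,6],[50.5,9.6,-18.26,0,1.3185,0,6],[50.5,9.6,-18.26,0,1.3185,0,6]]]'
python3 - <<'E'
from h import *
go(*f2w(.030,.124),.027,FY-np.pi/2); c=cam('wrist','w1.png')
print(np.linalg.inv(c['camera_from_world']).round(3).tolist())
hsv=cv2.cvtColor(c['image'],cv2.COLOR_RGB2HSV).astype(int); h,S,v=hsv[...,0],hsv[...,1],hsv[...,2]
m=((h<6)|(h>174))&(S>150)&(v>80)
P=pts(c)[m]; print(m.sum(),w2f(P).mean(0),np.percentile(w2f(P),[2,50,98],axis=0).round(1).tolist(),np.percentile(P[:,2],[5,50,95]))
E
```

```text
time: 1.65
tool_pos: [0.5862, 0.1675, 0.1313]
tool_rot: [-1.57, 0.0, -1.637]
contact_force: [0.2, -0.1, -0.0]
opening: 0.0596
pos [0.5862 0.1675 0.1313] rot [-1.5705e+00  3.0000e-04 -1.6366e+00] F [ 0.2 -0.1 -0. ] open 0.0596
shift cm [ 0.16 10.43  0.07] turn [-0.0003  0.0017 -0.0003]
[[0.998, 0.064, 0.02, 0.59], [-0.067, 0.95, 0.306, 0.251], [0.001, -0.306, 0.952, 0.289], [0.0, 0.0, 0.0, 1.0]]
364 [ 27.83790946 125.32212683] [[21.1, 110.8], [27.8, 125.9], [35.4, 136.1]] [0.02981698 0.03578508 0.03704092]
```

View pics/w1.png

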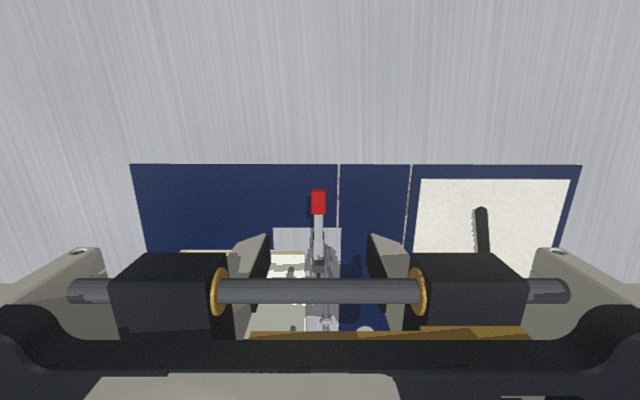

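The wrist view shows the red end at (318,202), centred between the fingers, and depth agrees to 2 mm. I'll go down and grip it.

```bash
python3 -m pendant '[[[0.1,4,0,0,0,0,6],[0.1,8,0,0,0,0,6],[0.1,11.1,0,0,0,0,6],[0.1,11.1,0,0,0,0,6],[0.1,11.1,0,0,0,0,0.5],[0.1,11.1,0,0,0,0,0.5],[0.1,11.1,0,0,0,0,0.5],[0.1,11.1,0,0,0,0,0.5],[0.1,11.1,0,0,0,0,0.5],[0.1,11.1,0,0,0,0,0.5]]]' 15
```

```text
time: 2.7
tool_pos: [0.5871, 0.1653, 0.0201]
tool_rot: [-1.57, 0.0, -1.638]
contact_force: [0.4, -0.5, -0.1]
opening: 0.0167
```

```bash
python3 -m pendant '[[[0,0,0,0,0,0,0.5],[0,0,0,0,0,0,0.5],[0,0,0,0,0,0,0.5],[0,-0.3,0,0,0,0,0.5],[0,-0.6,0,0,0,0,0.5],[0,-0.9,0,0,0,0,0.5],[0,-1.2,0,0,0,0,0.5],[0,-1.5,0,0,0,0,0.5]]]' 15
```

```text
time: 3.5
tool_pos: [0.5864, 0.1643, 0.0347]
tool_rot: [-1.572, -0.002, -1.638]
contact_force: [-2.5, -6.7, -2.4]
opening: 0.014
```

Gripped at 14.0 mm and lifted. Now I'll release, rise and take a look.

```bash
python3 -m pendant '[[[0,-0.3,0,0,0,0,6],[0,-0.6,0,0,0,0,6],[0,-1.5,0,0,0,0,6],[0,-3,0,0,0,0,6],[0,-6,0,0,0,0,6],[0,-10,0,0,0,0,6],[0,-13,0,0,0,0,6],[0,-13,0,0,0,0,6]]]'
python3 - <<'E'
from h import *
o=status.observe(); c=cam('side'); cam('top')
hsv=cv2.cvtColor(c['image'],cv2.COLOR_RGB2HSV).astype(int); h,S,v=hsv[...,0],hsv[...,1],hsv[...,2]
m=(((h<6)|(h>174))&(S>150)&(v>80)); m[:200]=0
P=pts(c)[m]; print(m.sum(),w2f(P).mean(0),P[:,2].min(),P[:,2].max())
B=np.array([.494,-.4336]); a=-.0408  # card centre, yaw
t=B+np.array([np.cos(a),np.sin(a)])*-.010
print('tab',t); go(*t,.13,a)
E
```

```text
time: 4.3
tool_pos: [0.5899, 0.166, 0.171]
tool_rot: [-1.56, 0.003, -1.638]
contact_force: [0.4, -0.1, 0.5]
opening: 0.0598
28 [ 29.80584338 100.87849042] 0.08444461826714655 0.09942962076949102
tab [ 0.48400832 -0.43319211]
pos [0.5874 0.1656 0.166 ] rot [-1.5681e+00  8.0000e-04 -1.6381e+00] F [ 0.1  0.6 -1. ] open 0.0598
shift cm [60.44  3.54 -6.3 ] turn [-2.7000e-03 -1.5973e+00  1.5000e-03]
```

The lever is up: its red end is now 84-99 mm high. Moving over the blue card.

```bash
python3 -m pendant '[[[15,0,-1.6,0,-0.4,0,6],[30,0,-3.2,0,-0.8,0,6],[60.4,0,-6.3,0,-1.597,0,6],[60.4,0,-6.3,0,-1.597,0,6],[60.4,0,-6.3,0,-1.597,0,6],[60.4,0,-6.3,0,-1.597,0,6],[60.4,0,-6.3,0,-1.597,0,6],[60.4,0,-6.3,0,-1.597,0,6],[60.4,0,-6.3,0,-1.597,0,6],[60.4,0,-6.3,0,-1.597,0,6],[60.4,0,-6.3,0,-1.597,0,6],[60.4,0,-6.3,0,-1.597,0,6],[60.4,0,-6.3,0,-1.597,0,6],[60.4,3.5,-6.3,0,-1.597,0,6],[60.4,3.5,-6.3,0,-1.597,0,6],[60.4,3.5,-6.3,0,-1.597,0,6],[60.4,3.5,-6.3,0,-1.597,0,6]]]'
python3 - <<'E'
from h import *
c=cam('wrist','w2.png'); o=status.observe()
hsv=cv2.cvtColor(c['image'],cv2.COLOR_RGB2HSV).astype(int); h,S,v=hsv[...,0],hsv[...,1],hsv[...,2]
m=((h>108)&(h<118)&(S>150)&(v>60)); P=pts(c)[m]
q=P[abs(P[:,2]-.005)<.004]; r=cv2.minAreaRect((q[:,:2]*1000).astype(np.float32)); print('card',r,len(q))
t=P[P[:,2]>.029]; print('tabtop',len(t),t.min(0).round(4) if len(t) else '',t.max(0).round(4) if len(t) else '', cv2.minAreaRect((t[:,:2]*1000).astype(np.float32)) if len(t)>5 else '')
go(.484,-.4332,.009,-.0408)
E
```

```text
time: 6.1
tool_pos: [0.4841, -0.4324, 0.1306]
tool_rot: [-1.571, -0.001, -0.04]
contact_force: [-0.2, 0.0, 0.2]
opening: 0.0601
card ((492.6643371582031, -432.9813232421875), (114.0008316040039, 139.56585693359375), 87.37448120117188) 6922
tabtop 292 [ 0.3991 -0.4375  0.0304] [ 0.4938 -0.4024  0.2881] ((446.42279052734375, -419.9626770019531), (94.72489166259766, 35.090858459472656), 0.0970253199338913)
pos [ 0.4843 -0.4325  0.1311] rot [-1.5719e+00 -1.3000e-03 -3.9800e-02] F [ 0.2 -0.1 -0.4] open 0.06
shift cm [-0.05 12.21 -0.06] turn [0.0011 0.001  0.0013]
```

View pics/w2.png

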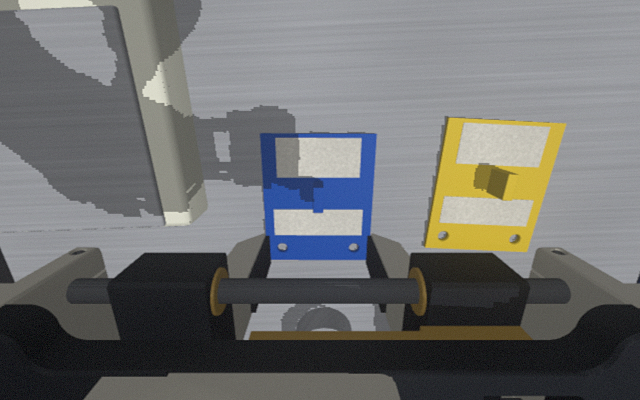

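The view shows the blue card between the fingers: holes at (282,247) and (353,247), tab top near (318,208). Its pose agrees with the first measurement within 1.5 mm. Grasping the tab.

```bash
python3 -m pendant '[[[-0.1,4,-0.06,0,0.003,0,6],[-0.1,8,-0.06,0,0.003,0,6],[-0.1,11,-0.06,0,0.003,0,5],[-0.1,12.1,-0.06,0,0.003,0,4],[-0.1,12.1,-0.06,0,0.003,0,0.5],[-0.1,12.1,-0.06,0,0.003,0,0.5],[-0.1,12.1,-0.06,0,0.003,0,0.5],[-0.1,12.1,-0.06,0,0.003,0,0.5],[-0.1,12.1,-0.06,0,0.003,0,0.5],[-0.1,12.1,-0.06,0,0.003,0,0.5],[-0.1,12.1,-0.06,0,0.003,0,0.5]]]' 30
python3 -m pendant '[[[0,0,0,0,0,0,0.5],[0,0,0,0,0,0,0.5],[0,-2,0,0,0,0,0.5],[0,-5,0,0,0,0,0.5],[0,-9,0,0,0,0,0.5],[0,-12.5,0,0,0,0,0.5],[0,-12.5,0,0,0,0,0.5]]]' 30
python3 - <<'E'
from h import *
c=cam('wrist','w3.png'); o=status.observe()
x,y=f2w(-.065,0); go(x,y,.16,FY)
R=Ro.from_euler('xyz',o['tool_rot'])
hsv=cv2.cvtColor(c['image'],cv2.COLOR_RGB2HSV).astype(int); h,S,v=hsv[...,0],hsv[...,1],hsv[...,2]
m=((h>108)&(h<118)&(S>150)&(v>60)); P=pts(c)[m]
L=R.inv().apply(P-o['tool_pos'])*1000; L=L[abs(L[:,1])<25]
print('L',np.percentile(L,[1,50,99],axis=0).round(1).tolist(), cv2.minAreaRect(L[abs(L[:,1]-np.median(L[:,1]))<4][:,[0,2]].astype(np.float32)))
cv2.imwrite('pics/w3c.png',cv2.resize(cv2.cvtColor(c['image'][100:340,200:440],cv2.COLOR_RGB2BGR),None,fx=2.4,fy=2.4,interpolation=cv2.INTER_CUBIC))
E
```

```text
time: 7.25
tool_pos: [0.4828, -0.434, 0.0099]
tool_rot: [-1.572, -0.001, -0.044]
contact_force: [-0.2, 1.2, 6.5]
opening: 0.0099
time: 7.95
tool_pos: [0.4843, -0.4358, 0.1396]
tool_rot: [-1.578, -0.007, -0.044]
contact_force: [0.3, -0.4, 1.0]
opening: 0.01
pos [ 0.4832 -0.4347  0.1365] rot [-1.5747 -0.0038 -0.0443] F [ 0.7 -0.  -1.7] open 0.0097
shift cm [-2.09 -2.55 48.27] turn [0.0039 0.0232 0.0039]
L [[-59.3, -22.5, -57.6], [-14.2, 2.3, -1.9], [64.6, 3.8, 55.5]] ((4.120750427246094, -1.0407028198242188), (127.54476165771484, 114.77767181396484), 0.08022796362638474)
```

View pics/w3c.png

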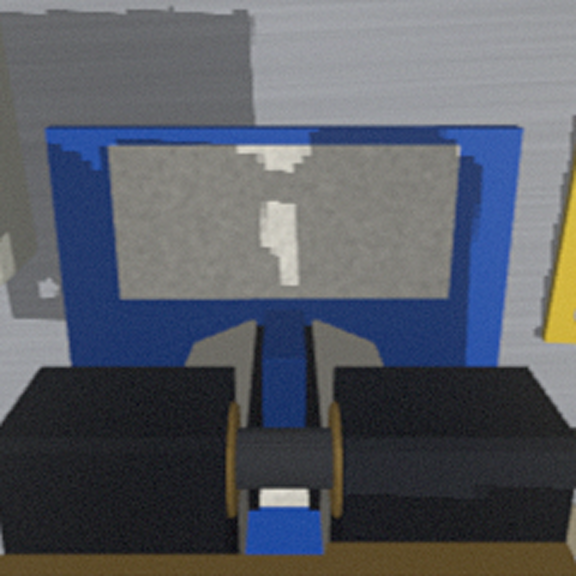

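The card is held level, with the holes hidden by the gripper. Its near edge is 60 mm behind the tool, so the tab is centred to about 0.5 mm. Carrying it to hover over the posts, where the side and top cameras can see both.

```bash
python3 -m pendant '[[[0,-2.5,3,0,0,0,0.5],[-0.5,-2.5,7,0,0,0,0.5],[-1,-2.5,12,0,0.02,0,0.5],[-2.1,-2.5,17,0,0.023,0,0.5],[-2.1,-2.5,22,0,0.023,0,0.5],[-2.1,-2.5,27,0,0.023,0,0.5],[-2.1,-2.5,32,0,0.023,0,0.5],[-2.1,-2.5,37,0,0.023,0,0.5],[-2.1,-2.5,42,0,0.023,0,0.5],[-2.1,-2.5,45.5,0,0.023,0,0.5],[-2.1,-2.5,47.5,0,0.023,0,0.5],[-2.1,-2.5,48.2,0,0.023,0,0.5],[-2.1,-2.5,48.2,0,0.023,0,0.5],[-2.1,1,48.2,0,0.023,0,0.5],[-2.1,4,48.2,0,0.023,0,0.5],[-2.1,6,48.2,0,0.023,0,0.5],[-2.1,6,48.2,0,0.023,0,0.5],[-2.1,6,48.2,0,0.023,0,0.5]]]' 30
python3 - <<'E'
from h import *
cam('wrist')
c=cam('side'); t=cam('top'); x,y=f2w(-.065,0); go(x,y,.07,FY)
o=status.observe(); R=Ro.from_euler('xyz',o['tool_rot'])
# predicted: holes (top of card, tool x 65, z +-40), post tips
H=R.apply(np.array([[.065,.005,.04],[.065,.005,-.04]]))+o['tool_pos']
T=np.array([[*f2w(0,s),.047] for s in(.04,-.04)])
print(H.round(4),T.round(4))
for n,C in(('side',c),('top',t)): print(n,proj(C,H).round(1),proj(C,T).round(1))
def crop(C,u,v,w,h,f): return cv2.resize(cv2.cvtColor(C['image'][v:v+h,u:u+w],cv2.COLOR_RGB2BGR),None,fx=f,fy=f,interpolation=cv2.INTER_CUBIC)
a=crop(c,290,215,133,95,6);b=crop(t,190,190,100,80,6)
print(a.shape,b.shape)
o=np.zeros((600,800,3),np.uint8);
a=crop(c,290,215,130,70,6); b=crop(t,185,200,130,30,6); o[:420,:780]=a; o[420:600,:780]=b; cv2.imwrite('pics/hov.png',o)
E
```

```text
time: 9.8
tool_pos: [0.4828, 0.0477, 0.0737]
tool_rot: [-1.571, 0.001, -0.069]
contact_force: [0.5, -0.9, -0.6]
opening: 0.0098
pos [0.4836 0.0483 0.0749] rot [-1.5708 -0.0024 -0.0679] F [ 0.5 -0.2 -1. ] open 0.0098
shift cm [-0.    0.49  0.02] turn [-0.     -0.0004  0.0024]
[[0.5512 0.0838 0.07  ]
 [0.5458 0.004  0.07  ]] [[0.5512 0.0841 0.047 ]
 [0.5458 0.0043 0.047 ]]
side [[338.3 258.2]
 [343.3 231.4]] [[338.2 264.7]
 [343.1 237.9]]
top [[207.5 229.8]
 [248.3 233.5]] [[209.8 230.8]
 [249.7 234.5]]
(570, 798, 3) (480, 600, 3)
```

View pics/hov.png

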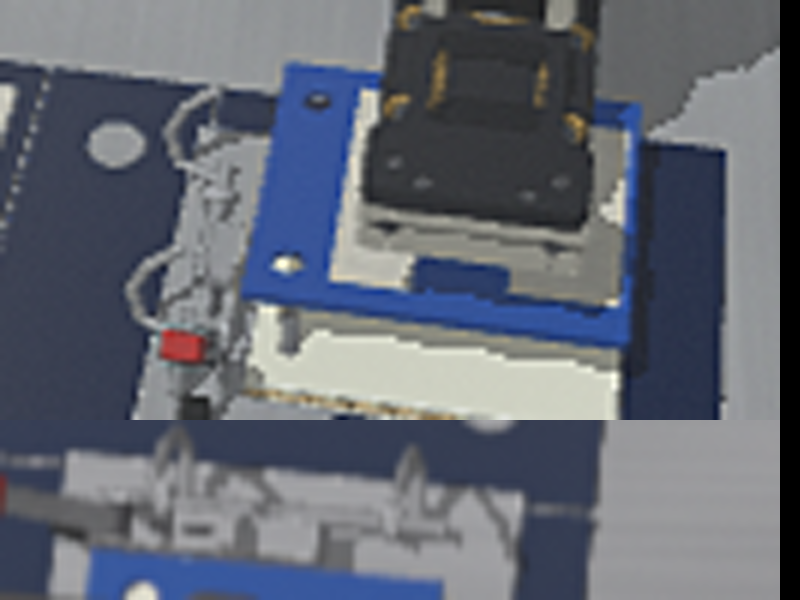

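The side crop shows holes at (288,264) and (318,100), i.e. pixels (338,259) and (343,231.7), which is within 0.8 px of prediction. The near post shows below the card at crop (290,330). I'll measure the post and hole numerically.

```bash
python3 - <<'E'
from h import *
c=load('side'); t=load('top')
for s in(.04,-.04):
    print('side post z15,22,30',proj(c,[[*f2w(0,s),z] for z in(.015,.022,.03)]).round(2).tolist())
g=cv2.cvtColor(c['image'],cv2.COLOR_RGB2GRAY)
print('cols 332..345'); print(g[265:276,332:346])
def cen(C,u,v,r,f):
    hsv=cv2.cvtColor(C['image'],cv2.COLOR_RGB2HSV).astype(int)[v-r:v+r+1,u-r:u+r+1]
    w=np.clip((190-hsv[...,1])/150.,0,1) ; yy,xx=np.mgrid[v-r:v+r+1,u-r:u+r+1]; w[w<.15]=0
    print(f,w.sum().round(1),(w*xx).sum()/w.sum(),(w*yy).sum()/w.sum())
cen(c,338,259,3,'side hole'); cen(t,208,229,4,'top hole'); cen(t,248,234,4,'top hole2')
print(cv2.cvtColor(t['image'],cv2.COLOR_RGB2HSV)[222:238,202:216,1])
E
```

```text
side post z15,22,30 [[338.02, 273.23], [338.06, 271.4], [338.1, 269.28]]
side post z15,22,30 [[342.81, 246.57], [342.87, 244.72], [342.94, 242.58]]
cols 332..345
[[128 141 103  97  69  62  65  65  64  68  69  71  78  78]
 [105 220 228 232 164  97  82  96 103  84  79  79  65  62]
 [142 205 213 219 139  81  83 101 140 144 145 145 146 127]
 [163 202 210 214 139 110 114 107 135 137 135 134 135 138]
 [182 205 207 212 192 127 107 105 132 132 131 128 129 129]
 [216 210 206 210 189 127 108  99 128 126 206 219 221 146]
 [208 210 205 212 189 126 106  94 122 205 213 209 210 213]
 [203 208 205 213 153 112 101  88 207 214 206 204 205 206]
 [200 208 206 211 150 108  93 100 200 209 206 205 205 204]
 [211 207 206 208 214 194 158 207 212 206 205 204 205 204]
 [215 211 206 205 207 210 211 209 206 206 205 204 204 205]]
side hole 18.5 337.7310320028767 258.6472491909385
top hole 55.9 207.9681688125894 230.04899856938482
top hole2 38.5 248.4200588948554 233.3992724753162
[[153 153 152 144 129 126 128 127 112 101  86  83  81  69]
 [165 162 164 165 161 163 163 163 162 160 152 149 148 124]
 [165 164 162 164 164 164 164 165 165 164 163 164 164 160]
 [163 161 162 164 165 166 167 166 166 163 163 163 163 164]
 [165 162 164 164 165 149 128 130 158 167 162 164 161 163]
 [165 163 166 162 115  30   2   9  79 151 166 162 163 163]
 [163 164 167 134  17  17  20  20   3  97 162 165 165 165]
 [154 162 164  84  11  20  18  19  19  74 159 165 165 147]
 [ 85 102 102  46  17  20  19  22  19  79 151 157 146  86]
 [ 18  12   9  15  22  19  19  19  13  53 102 103  77   5]
 [ 25  22  23  23  20  20  18  20  21  14   8  10  11  23]
 [ 19  22  19  22  22  19  19  19  19  18  18  22  20  20]
 [ 21  19  21  19  19  19  19  19  17  15  18  20  22  20]
 [ 21  18  21  21  21  23  21  18  17  17  19  20  20  22]
 [ 20  20  23  23  23  20  21  16  18  16  22  22  19  22]
 [ 22  20  22  22  20  20  17  13  18  17  22  19  21  19]]
```

Hole and post agree with prediction within about 1 mm; both views put the holes 1 mm too far in +x, so I'll shift -0.7 mm in x. Descending in stages and checking force.

```bash
python3 -m pendant '[[[-0.07,0,0,0,0,0,0.5],[-0.07,0.5,0,0,0,0,0.5],[-0.07,1,0,0,0,0,0.5],[-0.07,1.5,0,0,0,0,0.5],[-0.07,2,0,0,0,0,0.5],[-0.07,2.4,0,0,0,0,0.5],[-0.07,2.8,0,0,0,0,0.5],[-0.07,2.8,0,0,0,0,0.5],[-0.07,2.8,0,0,0,0,0.5]]]' 30
python3 - <<'E'
from h import *
x,y=f2w(-.0657,0); go(x,y,.0255,FY)
E
```

```text
time: 10.85
tool_pos: [0.482, 0.0489, 0.0456]
tool_rot: [-1.571, 0.0, -0.067]
contact_force: [-0.3, -0.3, -1.0]
opening: 0.0099
pos [0.482  0.0489 0.0456] rot [-1.5707e+00  2.0000e-04 -6.7300e-02] F [-0.3 -0.3 -1. ] open 0.0099
shift cm [ 0.1   2.01 -0.02] turn [-0.0001  0.0002 -0.0002]
```

```bash
python3 -m pendant '[[[0,0.3,0,0,0,0,0.5],[0,0.6,0,0,0,0,0.5],[0,0.9,0,0,0,0,0.5],[0,1.2,0,0,0,0,0.5],[0,1.5,0,0,0,0,0.5],[0,1.7,0,0,0,0,0.5],[0,1.7,0,0,0,0,0.5]]]' 30
```

```text
time: 11.55
tool_pos: [0.4818, 0.0489, 0.0284]
tool_rot: [-1.571, 0.001, -0.067]
contact_force: [-0.2, -0.4, -1.2]
opening: 0.0101
```

```bash
python3 -m pendant '[[[0,0.1,0,0,0,0,0.5],[0,0.2,0,0,0,0,0.5],[0,0.25,0,0,0,0,0.5],[0,0.25,0,0,0,0,0.5]]]'
python3 -m pendant '[[[0,0.05,0,0,0,0,0.5],[0,0.1,0,0,0,0,0.5],[0,0.1,0,0,0,0,0.5]]]'
```

```text
time: 11.95
tool_pos: [0.482, 0.0489, 0.0262]
tool_rot: [-1.571, 0.0, -0.067]
contact_force: [0.2, 0.2, -0.4]
opening: 0.0097
time: 12.25
tool_pos: [0.482, 0.0489, 0.0252]
tool_rot: [-1.571, -0.0, -0.067]
contact_force: [0.5, -0.1, -1.2]
opening: 0.0097
```

```bash
python3 -m pendant '[[[0,0.05,0,0,0,0,0.5],[0,0.05,0,0,0,0,0.5],[0,0.05,0,0,0,0,3],[0,0.05,0,0,0,0,3],[0,0.05,0,0,0,0,3],[0,0.05,0,0,0,0,3],[0,-1,0,0,0,0,3],[0,-3,0,0,0,0,3],[0,-6,0,0,0,0,3],[0,-10,0,0,0,0,3],[0,-13,0,0,0,0,1],[0,-13,0,0,0,0,1]]]'
python3 - <<'E'
from h import *
c=cam('side'); w=cam('wrist')
hsv=cv2.cvtColor(c['image'],cv2.COLOR_RGB2HSV).astype(int); h,S,v=hsv[...,0],hsv[...,1],hsv[...,2]
m=((h>108)&(h<118)&(S>150)&(v>60)); m[:215]=0; m[320:]=0; P=pts(c)[m]; 
print('blue z pct',np.percentile(P[:,2],[5,25,50,75,95]).round(4)); q=P[P[:,2]<.03]
r=cv2.minAreaRect((w2f(q)).astype(np.float32)); print('card in file frame',r)
m=(((h<6)|(h>174))&(S>150)&(v>80)); m[:200]=0; P=pts(c)[m]; print('red',m.sum(),w2f(P).mean(0),P[:,2].min(),P[:,2].max())
go(*f2w(.030,.088),.125,FY-np.pi/2)
cv2.imwrite('pics/filed.png',cv2.resize(cv2.cvtColor(c['image'][205:315,280:420],cv2.COLOR_RGB2BGR),None,fx=5,fy=5,interpolation=cv2.INTER_CUBIC))
E
```

```text
time: 13.45
tool_pos: [0.4845, 0.0488, 0.16]
tool_rot: [-1.571, -0.009, -0.067]
contact_force: [-0.0, -0.2, 0.0]
opening: 0.0185
blue z pct [0.0173 0.0194 0.0204 0.0215 0.0406]
card in file frame ((-74.10557556152344, -19.128219604492188), (160.064208984375, 177.9696502685547), 89.95340728759766)
red 25 [ 30.2383388  100.97770764] 0.09085501258442596 0.09745112830215341
pos [0.4822 0.0489 0.1562] rot [-1.5707 -0.002  -0.0673] F [0.3 0.2 0.2] open 0.0124
shift cm [9.65 3.14 8.78] turn [-1.600e-03  1.571e+00  1.400e-03]
```

View pics/filed.png

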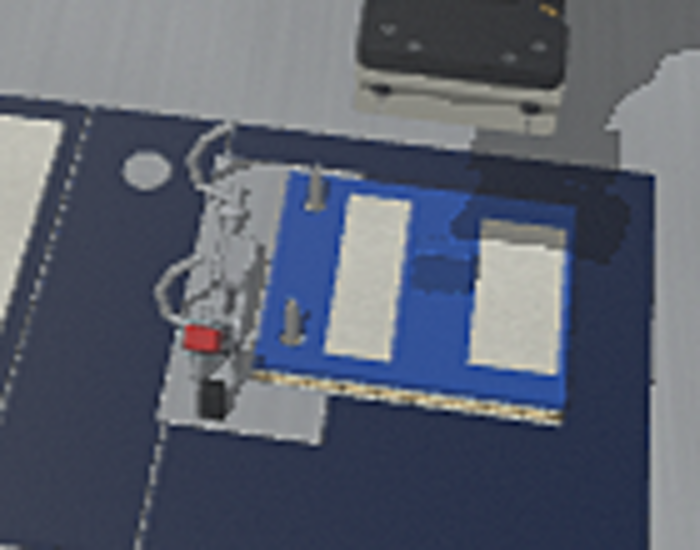

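The side view shows the card flat on the stack with both posts through the holes, at crop (292,320) and (317,188). The lever is still up at (202,337). Next I move the closed fingers above the red end.

```bash
python3 -m pendant '[[[2,0,2,0,0.15,0,0],[4,0,4,0,0.3,0,0],[6,0,6,0,0.45,0,0],[9.65,0,8.8,0,0.6,0,0],[9.65,0,8.8,0,0.75,0,0],[9.65,0,8.8,0,0.9,0,0],[9.65,0,8.8,0,1.05,0,0],[9.65,0,8.8,0,1.2,0,0],[9.65,0,8.8,0,1.35,0,0],[9.65,0,8.8,0,1.5,0,0],[9.65,0,8.8,0,1.571,0,0],[9.65,3.0,8.8,0,1.571,0,0],[9.65,3.0,8.8,0,1.571,0,0],[9.65,3.0,8.8,0,1.571,0,0]]]' 30
python3 - <<'E'
from h import *
go(*f2w(.030,.088),.103,FY-np.pi/2); print(w2f(status.observe()['tool_pos']))
b=.04
for th in np.arange(.95,-.01,-.1):
    print(round(th,2),'tip y',round(58+20*np.cos(th)+58*np.cos(th+b)-5*np.sin(th+b),1),'tip top z',round(30+20*np.sin(th)+58*np.sin(th+b)+5*np.cos(th+b),1))
E
```

```text
time: 14.95
tool_pos: [0.5833, 0.1301, 0.1241]
tool_rot: [-1.574, -0.0, -1.638]
contact_force: [0.9, -0.7, 1.0]
opening: 0.0006
pos [0.5833 0.1301 0.1241] rot [-1.5743e+00 -5.0000e-04 -1.6381e+00] F [ 0.9 -0.7  1. ] open 0.0006
shift cm [0.   2.11 0.12] turn [0.0035 0.0002 0.0005]
[28.89492101 88.05566831]
0.95 tip y 97.3 tip top z 97.5
0.85 tip y 103.8 tip top z 93.2
0.75 tip y 109.9 tip top z 88.4
0.65 tip y 115.5 tip top z 82.9
0.55 tip y 120.5 tip top z 76.9
0.45 tip y 124.8 tip top z 70.4
0.35 tip y 128.5 tip top z 63.5
0.25 tip y 131.5 tip top z 56.3
0.15 tip y 133.8 tip top z 48.9
0.05 tip y 135.3 tip top z 41.2
```

```bash
python3 -m pendant '[[[-0.2,1.5,0.1,0,0,0,0],[-0.33,2.6,0.1,0,0,0,0],[-1.0,3.1,0.1,0,0,0,0],[-1.6,3.6,0.1,0,0,0,0],[-2.15,4.15,0.1,0,0,0,0],[-2.65,4.7,0.1,0,0,0,0],[-3.05,5.35,0.1,0,0,0,0],[-3.35,6.0,0.1,0,0,0,0],[-3.55,6.7,0.1,0,0,0,0],[-3.6,7.4,0.1,0,0,0,0],[-3.6,7.4,0.1,0,0,0,0],[-3.6,7.4,0.1,0,0,0,0]]]'
python3 - <<'E'
from h import *
o=status.observe(); print(w2f(o['tool_pos']),o['tool_pos'],o['contact_force'])
c=cam('side')
hsv=cv2.cvtColor(c['image'],cv2.COLOR_RGB2HSV).astype(int); h,S,v=hsv[...,0],hsv[...,1],hsv[...,2]
m=(((h<6)|(h>174))&(S>150)&(v>80)); m[:200]=0; P=pts(c)[m]; print('red',m.sum(),w2f(P).mean(0) if m.any() else '',P[:,2])
E
```

```text
time: 16.15
tool_pos: [0.5885, 0.1673, 0.0524]
tool_rot: [-1.568, 0.002, -1.638]
contact_force: [-0.0, 3.1, 3.6]
opening: 0.0004
[ 31.56878088 125.5344757 ] [0.58846403 0.16731933 0.05239728] [-0.01871101  3.10580341  3.60212267]
red 6 [ 29.74887509 133.72885708] [0.05021089 0.04895178 0.0499468  0.04713545 0.04447637 0.04657701]
```

```bash
python3 -m pendant '[[[0.2,0.4,0,0,0,0,0],[0.3,0.8,0,0,0,0,0],[0.3,1.1,0,0,0,0,0],[0.3,1.1,0,0,0,0,0]]]'; python3 -m pendant '[[[0,0.1,0,0,0,0,0],[0,0.2,0,0,0,0,0],[0,0.2,0,0,0,0,0]]]'; python3 -m pendant '[[[0,0.05,0,0,0,0,0],[0,0.1,0,0,0,0,0],[0,0.1,0,0,0,0,0]]]'
```

```text
time: 16.6
tool_pos: [0.5869, 0.1627, 0.0395]
tool_rot: [-1.572, -0.001, -1.638]
contact_force: [1.3, 0.3, 1.3]
opening: 0.0004
time: 16.9
tool_pos: [0.5871, 0.1629, 0.0378]
tool_rot: [-1.572, -0.0, -1.638]
contact_force: [0.1, -0.0, 0.1]
opening: 0.0003
time: 17.2
tool_pos: [0.5874, 0.163, 0.0371]
tool_rot: [-1.571, -0.0, -1.638]
contact_force: [-0.5, -0.8, 1.0]
opening: 0.0004
```

```bash
for i in 1 2; do python3 -m pendant '[[[0,0.03,0,0,0,0,0],[0,0.03,0,0,0,0,0],[0,0.03,0,0,0,0,0]]]' | sed -n '2p;4p'; done
```

```text
tool_pos: [0.5875, 0.1631, 0.037]
contact_force: [-0.4, 0.5, 0.7]
tool_pos: [0.5875, 0.163, 0.0368]
contact_force: [0.2, -0.1, 3.2]
```

```bash
python3 -m pendant '[[[0,0.03,0,0,0,0,0],[0,0.03,0,0,0,0,0],[0,0.03,0,0,0,0,0]]]' | sed -n '2p;4p'
```

```text
tool_pos: [0.5876, 0.1631, 0.0366]
contact_force: [-0.6, 0.4, 4.2]
```

```bash
python3 -m pendant '[[[0,0.03,0,0,0,0,0],[0,0.03,0,0,0,0,0],[0,0.03,0,0,0,0,0]]]' | sed -n '2p;4p'
```

```text
tool_pos: [0.5876, 0.1631, 0.0365]
contact_force: [-0.8, -0.1, 6.2]
```

```bash
python3 -m pendant '[[[0,0.04,0,0,0,0,0],[0,0.08,0,0,0,0,0],[0,0.08,0,0,0,0,0],[0,0.08,0,0,0,0,0]]]' | sed -n '2p;4p'
```

```text
tool_pos: [0.5878, 0.1631, 0.0362]
contact_force: [-2.2, -1.0, 8.7]
```

```bash
python3 -m pendant '[[[0,0.04,0,0,0,0,0],[0,0.08,0,0,0,0,0],[0,0.08,0,0,0,0,0],[0,0.08,0,0,0,0,0]]]' | sed -n '2p;4p'
```

```text
tool_pos: [0.5879, 0.1631, 0.036]
contact_force: [-2.8, -0.8, 12.5]
```

```bash
python3 -m pendant '[[[0,0.04,0,0,0,0,0],[0,0.08,0,0,0,0,0],[0,0.08,0,0,0,0,0],[0,0.08,0,0,0,0,0],[0,0.08,0,0,0,0,0]]]' | sed -n '2p;4p'
```

```text
tool_pos: [0.5881, 0.1631, 0.0358]
contact_force: [-4.9, -0.9, 16.2]
```

Firmly seated: 16 N, with a steep 18 N/mm rise at z = 36 mm, which is the home height seen at the start. Retreating and checking.

```bash
python3 -m pendant '[[[0,-0.1,0,0,0,0,0],[0,-0.5,0,0,0,0,0],[0,-2,0,0,0,0,0],[0,-5,0,0,0,0,0],[-2,-10,0,0,0,0,0],[-6,-14,0,0,0,0,0],[-10,-14,0,0,0,0,0],[-14,-14,0,0,0,0,0],[-14,-14,0,0,0,0,0],[-14,-14,0,0,0,0,0]]]'
python3 - <<'E'
from h import *
c=cam('side'); t=cam('top')
for C in(c,t):
    hsv=cv2.cvtColor(C['image'],cv2.COLOR_RGB2HSV).astype(int); h,S,v=hsv[...,0],hsv[...,1],hsv[...,2]
    m=(((h<6)|(h>174))&(S>150)&(v>80)); m[:200]=0; m[:,:150]=0; P=pts(C)[m]
    if m.any(): print('red',m.sum(),w2f(P).mean(0),np.percentile(P[:,2],[5,25,50,75,95]).round(4))
def crop(C,u,v,w,h,f): return cv2.resize(cv2.cvtColor(C['image'][v:v+h,u:u+w],cv2.COLOR_RGB2BGR),None,fx=f,fy=f,interpolation=cv2.INTER_CUBIC)
o=np.zeros((600,800,3),np.uint8); o[:330,:420]=crop(c,280,205,140,110,3); o[:330,430:760]=crop(t,150,195,110,110,3)
o[335:595,:416]=crop(t,0,0,640,400,.65); cv2.imwrite('pics/end.png',o)
E
```

```text
time: 20.7
tool_pos: [0.5962, 0.3033, 0.1725]
tool_rot: [-1.572, -0.001, -1.636]
contact_force: [-0.8, 0.6, 0.2]
opening: 0.0004
red 55 [ 26.81949414 118.59660153] [0.0343 0.0357 0.0373 0.0387 0.0402]
```

View pics/end.png

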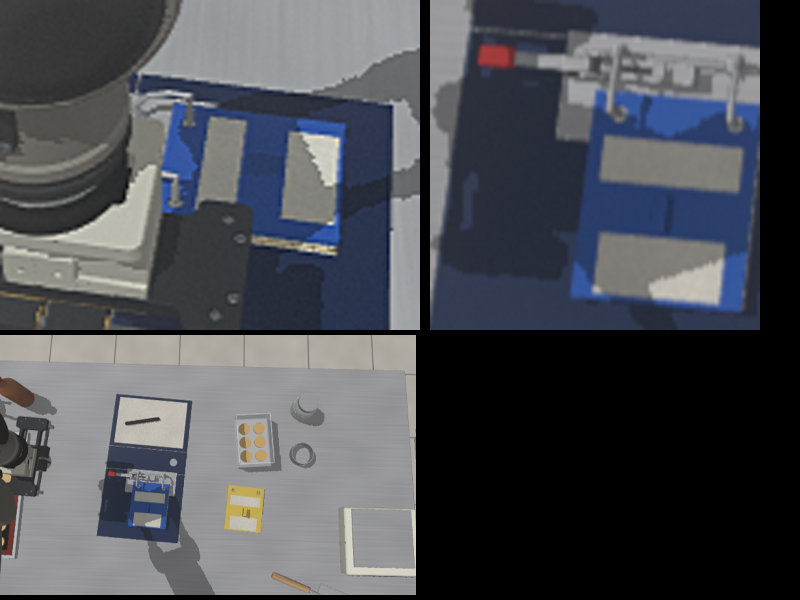

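The red end is back at pixel (172,214), 37 mm up, matching its home position at the start. The arches are closed over the posts, the card is flat, and nothing else has moved. Handing in.

```bash
python3 -c "
from cell import robot,status
print(robot.hand_in()); print(status.observe()['time'])"
```

```text
the job is handed in; nothing more can be done
None
the job is handed in; nothing more can be done
```

The blue card is filed with the rings closed over it, and the job was handed in at about 21 s of the 72 s allowed. I don't have a verdict, because the hand-in reports none.

- **Lever up:** I gripped the red end, raised it about 15 mm and let go. It sprang up, with the red end measured 84–99 mm high.
- **Card:** I gripped it by the tab and aligned it over the posts in the side and top views, shifting it 0.7 mm to correct a 1 mm offset. It went down onto the stack with no more than about 1 N of contact force. After release, its top measured about 20 mm up (stack plus card), with both posts showing through the holes.
- **Lever down:** I followed the arc down with closed fingers and pressed to 16 N on the stop. The force rose steeply at 36 mm, which is the home height.
- **Final check:** In the top view the red end is at its starting pixel, about 37 mm high (36.9 mm at the start), and the arches are closed over the posts. The yellow card, marker, tub and ring look undisturbed, though I checked that by eye and did not measure it.

Three readings were less clean:
- The final averaged position of the red end came out about 5 mm off its start position, most likely from stray pixels, since its pixel position and height match.
- An outline fit of the filed card was unusable because it also picked up other blue areas. For the card's position I relied on its height and the picture.
- In the last side view the arm hid the lever, so only the top view confirms that it is down.

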